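Close the glue-up jig and hold a spring clip open round the strips

TASK

Turn the cam knob of the small glue-up jig clockwise all the way to its end stop, so that the two thin strips of wood close up face to face. Then pick up the spring clip by its two handles, squeeze it wide open and bring it over the free ends of the strips, one jaw on each side, well past the ends and touching neither strip. Finish there, still holding the clip gaping in the air, and leave everything else on the bench where it is.

Things in the scene. Friction and masses are not known exactly. Their poses are not given: they have to be found in the camera images.
- glue_jig: Fixed wooden jig: plywood base 82x126x12 mm with two thin strips of light wood standing on edge along its x axis. Origin on the bench, in the plane where the closed strips meet; z up. Base spans x -32 to 50, y -80 to 46 mm; the strips' free ends overhang it by 43 mm towards -x (the robot). All is under 62 mm high but the knob (94 mm).
- strip_end (a point): Middle of the free end of the closed pair of strips: jig x = -75 mm, y = 0, 38 mm above the bench. x points along the strips into the jig, y across them, z up. Strips: 14 to 62 mm above the bench, 7 mm thick each, 14 mm together; the +y one is fixed.
- press_bar (a joint): Travel in m of the sliding bar with the -y strip: 0 = 18 mm apart from the fixed strip, 0.018 = the strips touch. Driven by the cam knob.
- cam_knob (a joint): Angle of the cam knob in rad: 0 = strips apart, grows clockwise seen from above, 1.4 = end stop, strips closed. Starts between 0 and 0.3. Turns stiffly (about 0.12 N m) and stays where it is left.
- cam_knob_grip (a point): Grip point on the knob's upright axis, 84 mm above the bench (jig x = 12, y = -52 mm). The knob is a black bar 54 mm long (along this point's x axis, which turns with it; at joint value 0 the jig's x), 14 mm thick, from 66 to 94 mm above the bench, over a steel eccentric disc whose top is at 62 mm. Take it from above across the 14 mm.
- clip: Spring clip lying on its side, like a big clothes peg: two mirrored steel levers on an upright pin, black rubber handles and jaw pads; 145 mm long, 22 mm thick (24 at the pin), 70 g. Origin on the pin's axis, underside; x points to the jaws (pads end at x = 75 mm), z up. Squeezing the handles spreads the jaws, each lever turning 0.26 rad to its stop.
- clip_grip (a point): Midway between the handles where they are best squeezed: clip x = -52 mm, 11 mm above its underside; axes as the clip. Outer width over the handles, shut: 46 mm at x = -36, 55 at -52, 64 at their ends (x = -70 mm). Fully open they are parallel, 26 mm over all. About 5 N starts to open it, 10 N opens it fully.
- jaw_left (a point): Middle of the inner face of the +y jaw pad (16 mm long, 22 mm high), 67 mm ahead of the pin, 11 mm above the clip's underside. Moves with its lever.
- jaw_right (a point): The same on the -y jaw pad. Shut, the two points are about 1 mm apart; fully open about 36 mm.
- carpenter_pencil: Bystander, to be left alone: flat carpenter pencil, 169 mm long; origin at the centre of its underside.
- offcut_2: Bystander, to be left alone: long pine offcut 38x190x19 mm lying near the front edge; origin at the centre of its underside.
- chuck_key: Bystander, to be left alone: drill chuck key; origin at the centre of its underside.
- screw_tub: Bystander, to be left alone: clear jar of screws, 65 mm wide, 86 mm tall; origin at the centre of its underside.
- sanding_block: Bystander, to be left alone: cork sanding block 60x114x31 mm; origin at the centre of its underside.
- offcut_1: Bystander, to be left alone: pine offcut 55x90x18 mm; origin at the centre of its underside.
- masking_tape: Bystander, to be left alone: roll of tape, 106 mm across, 48 mm tall; origin at the centre of its underside.

How it is judged:
By the outcome, as a careful person would: the job done as asked, in the order asked, and still so for the second after the job is handed in, while the arm keeps its last pose, push and grip.
It also fails if it takes over 61 s, if anything falls off the work surface, if the arm or the gripper's body presses on something with over 40 N, if the wrist force passes 120 N, or if a joint passes its speed limit or range.

ROBOT

A 6-joint arm with a two-finger parallel gripper is mounted at the origin on a cart in front of the work surface, level with it; the furniture and walls round the work are solid. World frame = base frame: x ahead of the robot, y to its left, z up, the work surface at z = 0. Lengths are in mm, angles in rad, forces in N, time in s.
With the tool pointing down it reaches from about 350 to 975 mm from the base axis. Payload 7.1 kg.
Tool frame: the origin (TCP) lies midway between the tips of the shut fingers; the grasp point (between the pads) lies 19 mm behind it (ctrl.grip_depth is the distance from the TCP to the grasp point, in mm); z points along the fingers, y is the line along which they close (so a half turn about z gives the same grasp; the last joint's range is limited). The gripper opens to 88 mm and grips with 3 to 60 N. Pads are 20 mm wide; open, the fingers measure 115 mm over their backs; the gripper's body (75 mm by 178 mm) begins 61 mm behind the grasp point.
Start: joints at [1.247, 0.423, 1.63, -0, 1.089, -0.019], TCP at [187.532, 596.185, 222.675] pointing down, gripper open.
Joint ranges: [-3, 3], [-0.9, 2.11], [0.09, 2.58], [-1.31, 4.45], [0.11, 2.69], [-2.54, 2.54]. Speed limits (rad/s): [2.39, 2.39, 3.01, 3.14, 3.14, 3.14].

INTERFACE

Orientations are given as a rotation vector (axis times angle).
In Python, from workcell import ctrl, cams gives the robot as it stands.
- The arm moves only by the tool move_arm, never from a script. Its argument "steps" is a list of rows, each a list of 3 entries, a list of its own where there are three numbers: the shift along the tool's x, y, z in units of 25 mm (1.0 is 25 mm), then the turn about the tool's z in units of 5 degrees (1.0 is 5 degrees), then the closure, from 0 (fully open) to 1 (shut). A call has 1 to 20 rows; each row shifts and turns the commanded pose from where the row before left it, along the tool's axes as they then stand; what a row does not reach is not made up. A row lasts 1/12 s, in which the tool goes at most 41.7 mm and 7.16 degrees, less where a joint would pass 70% of its speed; a pose out of reach is approached as far as the arm can. A call is refused whole if a number of a shift passes 1 or a number of a turn 1, either way. A call with a gripper value outside its range is refused whole. The fingers move at their own pace and stop on an object; the grip force is fixed at half the most. Time passes only in rows, so rows that do not move let the fingers close. It gives the time, the measured TCP pose, the force, the opening and the grip force at its end, in the units of the state.
- ctrl.get_obs(): the state, without advancing time (a new reading comes with each control period).
- cams.get_image(name): name is "scene" or "side" or "wrist"; returns a dict with "image" (384x512x3 uint8, red, green, blue), "camera_matrix" (3x3 intrinsics, pixels), "xyz" and "rotation" of the camera in the world; the wrist camera has in their place "mount" (4x4, takes a point from camera to tool coordinates, whose origin is the TCP and whose axes are the flange's). Camera axes: x right, y down, z forward; pixel columns grow to the right and rows downward; lengths in mm; the calibration is good to about 2 mm. A picture is of the moment at which its call begins: read the wrist's pose just before it. There is no depth.
- ctrl.close_job(): hands the job in; it is judged then, once.
Trained networks look in the newest picture that a camera, given by its name, has taken for a name from the list of things; names that differ only in an ending like _2 or _b are one class to them, and where a whole thing is asked for, a point or a joint stands for the part that bears it (a point fixed in the world has none). Each returns a list of dicts, best first, with "p" (0 to 1); they miss things now and then, are a little off and sometimes report something else, mostly with a low value. They report only what shows in the picture. A call takes as long as a camera call.
- cams.boxes_of(camera, thing): "rect" ([centre column, centre row, width, height] in pixels, round what is visible of it).
- cams.cut_out(camera, thing): "pixels" (384x512 bool, what is visible of it) and "rect" ([centre column, centre row, width, height] in pixels, round what is visible of it).
The state is a dict: "t": time; "qpos": joint angles; "qvel": joint speeds; "joint_torque": joint torques, N m; "ee_pos": TCP position; "orientation": TCP orientation; "ft_force": force on the tool from outside, world axes, zero at the start; "moment": the same for the moment, N m; "width": finger opening in mm; "grasp_force": force on a finger pad.
Only numpy, scipy, OpenCV 4.12 (cv2) and the standard library are available. Lean on these libraries where they do the work, as an engineer would, in place of code of your own. Each camera call takes 0.05 s, during which the arm holds its last target. There are 200 camera calls.

## Working session

There is one attempt and no reset: what is moved stays moved. The work goes in short steps, Python scripts to look and compute and a tool call to move; the robot and the scene stay as the last step left them, time stands still between calls to the robot, and variables do not carry over. Pictures are saved under pics/ and viewed, at most 10 in all, crops included, and the job is handed in when it is done.

Besides the shell and the picture viewer there is one more tool, called by a JSON object that holds its "api" and its "payload". move_arm: Moves the arm, as the interface text tells. Its arguments: {"type":"object","properties":{"steps":{"type":"array"}},"required":["steps"]}

```bash
mkdir -p pics; ls
python3 - <<'E'
from workcell import ctrl,cams
import cv2,numpy as np
o=ctrl.get_obs();print({k:np.round(v,3) for k,v in o.items()},ctrl.grip_depth)
ims=[]
for c in("scene","side"):
    d=cams.get_image(c);ims.append(d["image"]);print(c,d["camera_matrix"].tolist(),np.round(d["xyz"],1).tolist(),np.round(d["rotation"],4).tolist())
    for n in("glue_jig","cam_knob","clip","press_bar","carpenter_pencil","chuck_key","screw_tub","masking_tape"):
        print(n,[(np.round(r["rect"]).tolist(),round(r["p"],2)) for r in cams.boxes_of(c,n)[:2]])
    cv2.imwrite(f"pics/{c}0.png",cv2.resize(d["image"][:,:,::-1],(800,600),interpolation=cv2.INTER_CUBIC))
d=cams.get_image("wrist");print(d["camera_matrix"].tolist(),np.round(d["mount"],3).tolist())
E
```

```text
pics
{'t': np.float64(0.0), 'qpos': array([ 1.247,  0.424,  1.631, -0.   ,  1.089, -0.019]), 'qvel': array([ 0.   ,  0.001,  0.001, -0.002, -0.001, -0.001]), 'joint_torque': array([ 2.0000e-03, -5.4462e+01, -2.7366e+01,  6.4000e-02,  2.3000e-02,
       -0.0000e+00]), 'ee_pos': array([187.34 , 595.665, 221.89 ]), 'orientation': array([-4.770e-01, -3.105e+00,  2.000e-03]), 'ft_force': array([ 0.639, -0.912, -0.397]), 'moment': array([ 0.014,  0.013, -0.001]), 'grasp_force': np.float64(0.0), 'width': np.float64(87.902)} 18.700000000000003
scene [[455.50287330032666, 0.0, 264.29212202253433], [0.0, 455.50287330032666, 192.40966518929883], [0.0, 0.0, 1.0]] [-318.7, 934.3, 733.9] [-0.9518, 2.2141, -1.2895]
glue_jig [([220.0, 218.0, 28.0, 46.0], 0.76)]
cam_knob []
clip [([292.0, 201.0, 40.0, 20.0], 0.98)]
press_bar []
carpenter_pencil [([267.0, 224.0, 16.0, 6.0], 0.62), ([295.0, 200.0, 45.0, 20.0], 0.43)]
chuck_key [([301.0, 167.0, 3.0, 4.0], 0.54)]
screw_tub [([337.0, 165.0, 13.0, 28.0], 0.86)]
masking_tape [([211.0, 278.0, 50.0, 43.0], 0.72), ([294.0, 201.0, 47.0, 24.0], 0.36)]
side [[404.1052705735426, 0.0, 253.93934539405322], [0.0, 404.1052705735426, 193.12377847060066], [0.0, 0.0, 1.0]] [191.3, -687.5, 650.3] [-2.0968, 0.3732, -0.2192]
glue_jig [([256.0, 192.0, 53.0, 39.0], 0.83), ([252.0, 193.0, 40.0, 23.0], 0.44)]
cam_knob [([267.0, 183.0, 20.0, 20.0], 0.67)]
clip [([283.0, 250.0, 56.0, 22.0], 0.8)]
press_bar [([245.0, 196.0, 26.0, 22.0], 0.84)]
carpenter_pencil [([266.0, 219.0, 53.0, 14.0], 0.49)]
chuck_key [([266.0, 217.0, 48.0, 16.0], 0.5)]
screw_tub [([332.0, 307.0, 22.0, 49.0], 0.92), ([284.0, 250.0, 55.0, 26.0], 0.39)]
masking_tape [([189.0, 175.0, 36.0, 30.0], 0.79)]
[[310.6640730990445, 0.0, 252.8690077286256], [0.0, 310.6640730990445, 195.48132396988308], [0.0, 0.0, 1.0]] [[0.0, -0.958, -0.288, 78.765], [1.0, -0.0, 0.001, -0.306], [-0.001, -0.288, 0.958, -161.353], [0.0, 0.0, 0.0, 1.0]]
```

```bash
cat > h.py <<'E'
import numpy as np,cv2
from scipy.spatial.transform import Rotation as R
from workcell import ctrl,cams
def cam(c):
    o=ctrl.get_obs();d=cams.get_image(c)
    if c=="wrist":
        T=np.eye(4);T[:3,:3]=R.from_rotvec(o["orientation"]).as_matrix();T[:3,3]=o["ee_pos"];T=T@np.array(d["mount"])
    else:
        T=np.eye(4);T[:3,:3]=R.from_rotvec(d["rotation"]).as_matrix() if np.size(d["rotation"])==3 else np.array(d["rotation"]);T[:3,3]=d["xyz"]
    return d["image"],np.array(d["camera_matrix"]),T
def back(K,T,uv,z):
    uv=np.atleast_2d(uv);r=np.c_[uv,np.ones(len(uv))]@np.linalg.inv(K).T@T[:3,:3].T
    return T[:3,3]+r*((z-T[2,3])/r[:,2])[:,None]
def proj(K,T,P):
    p=(np.atleast_2d(P)-T[:3,3])@T[:3,:3]@K.T
    return p[:,:2]/p[:,2:]
E
python3 - <<'E'
from h import *
ims=[]
for c,(u,v,w,h) in (("scene",(180,140,200,150)),("side",(160,140,200,150))):
    im,K,T=cam(c)
    print(c,back(K,T,[[220,218],[292,201],[256,192],[283,250],[337,165],[332,307],[211,278],[189,175],[267,183]],12).round().tolist())
    ims.append(cv2.resize(im[v:v+h,u:u+w,::-1],(760,290 if 0 else 570),interpolation=cv2.INTER_CUBIC))
cv2.imwrite("pics/a1.png",ims[0]);cv2.imwrite("pics/a2.png",ims[1])
E
```

```text
scene [[596.0, 259.0, 12.0], [518.0, 35.0, 12.0], [638.0, 77.0, 12.0], [358.0, 236.0, 12.0], [582.0, -267.0, 12.0], [134.0, 308.0, 12.0], [399.0, 442.0, 12.0], [888.0, 164.0, 12.0], [658.0, 9.0, 12.0]]
side [[425.0, 193.0, 12.0], [648.0, 205.0, 12.0], [566.0, 288.0, 12.0], [532.0, 10.0, 12.0], [889.0, 360.0, 12.0], [553.0, -193.0, 12.0], [341.0, -25.0, 12.0], [399.0, 460.0, 12.0], [618.0, 327.0, 12.0]]
```

View pics/a2.png

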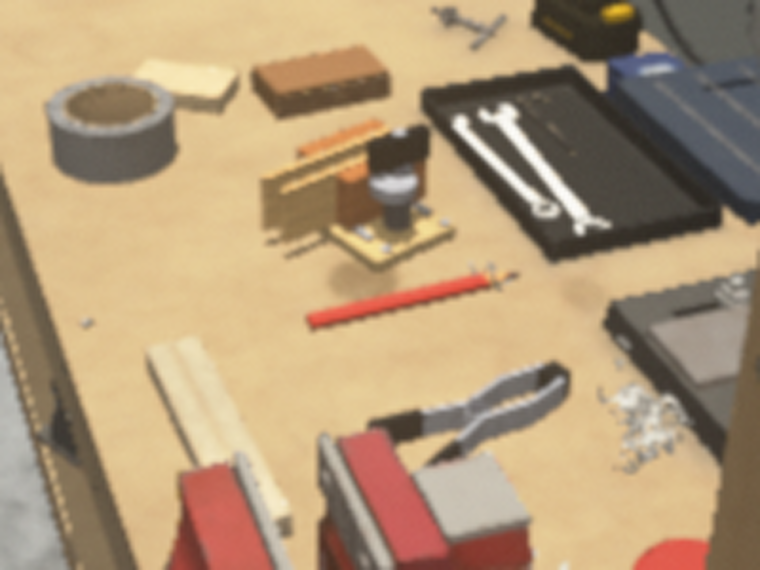

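View pics/a1.png

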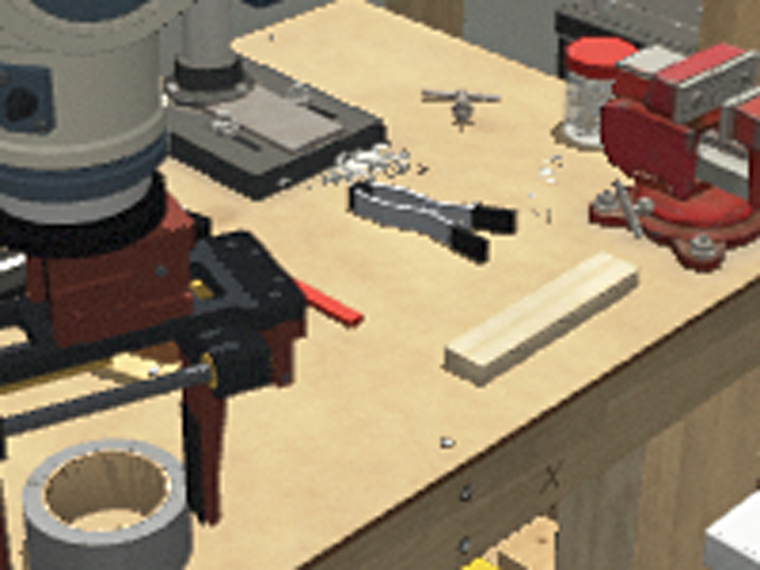

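The side crop shows the jig with its strips' free ends facing left (~(265,205)) and the knob at (398,150). The clip lies at ~(480,405), jaws right. In the scene crop the arm hides the jig.

View pics/side0.png

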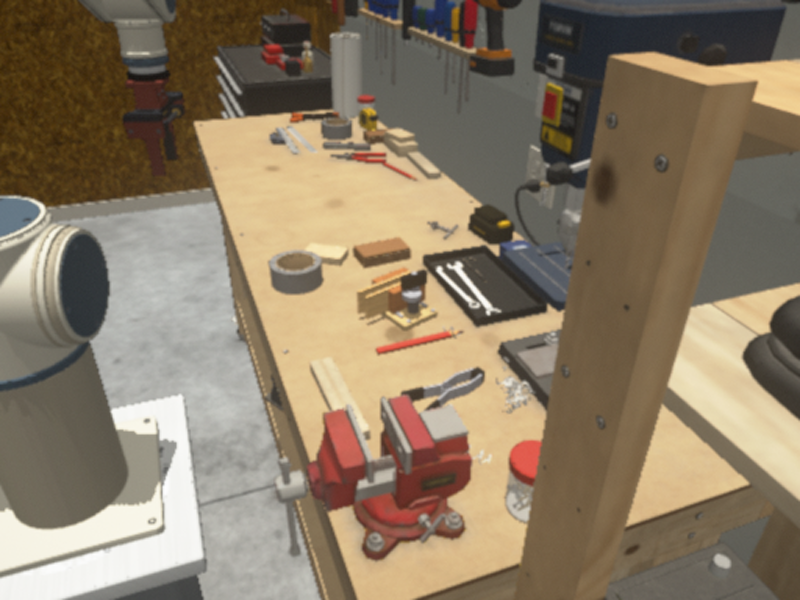

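Run:
```python
from h import *
im,K,T=cam("side")
s=lambda a:np.array(a)*0.26316+[160,140]
print("knob",back(K,T,s([[398,148]]),80).round())
print("strip end top/ fixed",back(K,T,s([[263,180],[385,128],[283,190]]),62).round())
print("clip",back(K,T,s([[395,425],[440,455],[475,410],[560,375]]),20).round())
print("drillbase, tray",back(K,T,s([[607,310],[740,480],[425,100],[550,255]]),10).round())
print("vise top", back(K,T,s([[350,440],[480,490]]),120).round())
o=ctrl.get_obs();print(R.from_rotvec(o["orientation"]).as_matrix().round(2))
```

```text
knob [[575. 243.  80.]]
strip end top/ fixed [[474. 261.  62.]
 [590. 305.  62.]
 [484. 242.  62.]]
clip [[482.  10.  20.]
 [498. -26.  20.]
 [536.   7.  20.]
 [604.  21.  20.]]
drillbase, tray [[ 676.   88.   10.]
 [ 668. -100.   10.]
 [ 677.  429.   10.]
 [ 670.  166.   10.]]
vise top [[ 409. -104.  120.]
 [ 458. -162.  120.]]
[[-0.95  0.3   0.  ]
 [ 0.3   0.95 -0.  ]
 [-0.    0.   -1.  ]]
```

The full side view shows the vise near (400,470), jar (530,480), post at the right, and the jig at (400,300): everything is clear of the path. Moving above the work for a wrist look.

{"api": "move_arm", "payload": {"steps": [[[-1,-0.65,-0.15],0,0],[[-1,-0.65,-0.15],0,0],[[-1,-0.65,-0.15],0,0],[[-1,-0.65,-0.15],0,0],[[-1,-0.65,-0.15],0,0],[[-1,-0.65,-0.15],0,0],[[-1,-0.65,-0.15],0,0],[[-1,-0.65,-0.15],0,0],[[-1,-0.65,-0.15],0,0],[[-1,-0.65,-0.15],0,0],[[-1,-0.65,-0.15],0,0],[[-1,-0.65,-0.15],0,0],[[-1,-0.65,-0.15],0,0],[[-1,-0.65,-0.15],0,0],[[-1,-0.65,-0.15],0,0],[[-1,-0.65,-0.15],0,0],[[-1,-0.65,-0.15],0,0],[[-1,-0.65,-0.15],0,0],[[0,0,0],0,0],[[0,0,0],0,0]]}}

```text
t: 2.77
ee_pos: [529.6, 181.2, 290.2]
orientation: [0.481, 3.104, 0.0]
ft_force: [0.2, 0.9, -0.4]
width: 88.0
grasp_force: 0.0
```

Run:
```python
from h import *
im,K,T=cam("wrist");o=ctrl.get_obs();print(o["t"],o["ee_pos"].round(1),o["orientation"].round(3),o["qpos"].round(3))
for n in("glue_jig","cam_knob","clip","press_bar","clip_grip","screw_tub"):
    print(n,[(np.round(r["rect"]).tolist(),round(r["p"],2)) for r in cams.boxes_of("wrist",n)[:2]])
np.savez("w1.npz",im=im,K=K,T=T)
cv2.imwrite("pics/w1.png",cv2.resize(im[:,:,::-1],(800,600),interpolation=cv2.INTER_CUBIC))
```

```text
2.8167 [528.8 181.9 290. ] [-0.479 -3.104 -0.   ] [ 0.31   0.254  1.711  0.     1.177 -0.955]
glue_jig [([323.0, 160.0, 103.0, 113.0], 0.77)]
cam_knob [([306.0, 190.0, 40.0, 43.0], 0.64)]
clip [([135.0, 195.0, 81.0, 83.0], 0.56)]
press_bar [([316.0, 162.0, 58.0, 90.0], 0.7)]
clip_grip [([137.0, 193.0, 84.0, 88.0], 0.78)]
screw_tub [([16.0, 252.0, 32.0, 43.0], 0.91)]
```

View pics/w1.png

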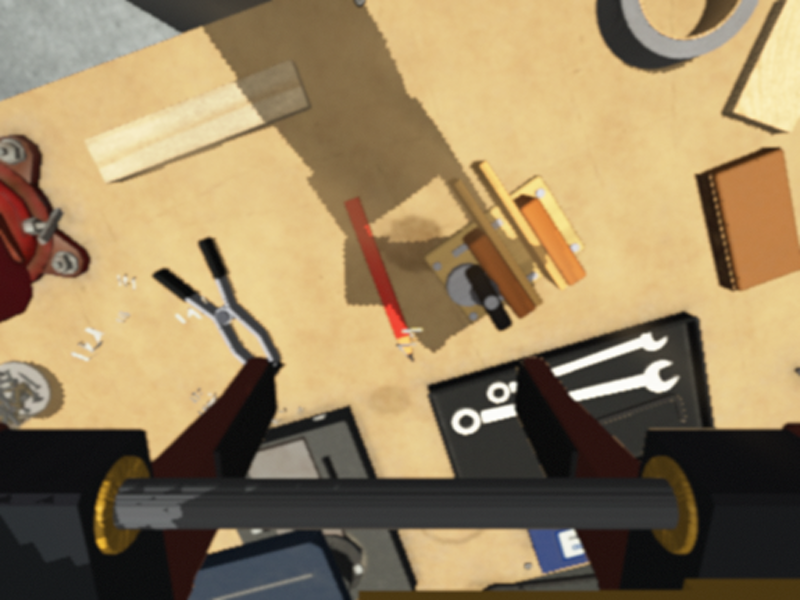

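The wrist view shows the knob bar from (475,268) to (505,325), the fixed strip's free end at (480,163), and the moving strip's at (458,182). The clip's pin is at (224,316), its handle ends at (162,273) and (208,241), and its jaw end at ~(272,365).

Run:
```python
from h import *
d=np.load("w1.npz");im,K,T=d["im"],d["K"],d["T"]
s=.64
p=lambda a,z:back(K,T,np.array(a)*s,z)
print("knob",p([[475,268],[505,325]],94).round(1).tolist(),"disc",p([[463,287]],62).round(1).tolist())
f=p([[482,163],[572,285]],62);m=p([[457,182],[540,310]],62)
print("fixed",f.round(1).tolist(),np.arctan2(*(f[1]-f[0])[1::-1]),"mov",m.round(1).tolist())
b=p([[541,178],[583,248],[426,257],[470,320]],12);print("base corners",b.round(1).tolist())
c=p([[224,316]],24);h=p([[162,273],[208,241]],18);j=p([[272,362]],20)
print("clip",c.round(1),h.round(1).tolist(),np.arctan2(*(c[0]-h.mean(0))[1::-1]),j.round(1),np.linalg.norm(j-c),np.linalg.norm(h[0]-h[1]))
print("pencil",p([[352,200],[410,355]],8).round().tolist())
cv2.imwrite("pics/w1c.png",np.hstack([cv2.resize(im[100:220,265:385,::-1],(480,480),interpolation=cv2.INTER_CUBIC)]))
```

```text
knob [[547.4, 238.7, 94.0], [598.3, 249.3, 94.0]] disc [[568.2, 228.1, 62.0]]
fixed [[477.4, 268.1, 62.0], [593.9, 314.6, 62.0]] 0.3798406494855339 mov [[485.3, 246.0, 62.0], [607.1, 284.6, 62.0]]
base corners [[508.3, 322.4, 12.0], [580.5, 345.4, 12.0], [545.1, 206.3, 12.0], [616.2, 228.9, 12.0]]
clip [[539.1  12.3  24. ]] [[485.0, -27.9, 18.0], [470.7, 24.1, 18.0]] 0.2273297720039173 [[596.7  35.9  20. ]] 62.4487831806475 53.96080652443028
pencil [[476.0, 158.0, 8.0], [635.0, 163.0, 8.0]]
```

View pics/w1c.png

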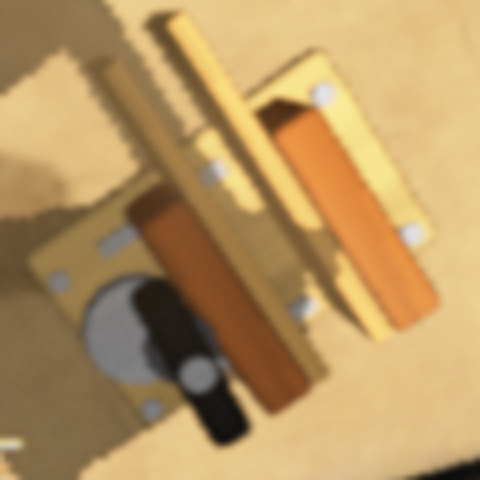

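The crop shows the base corners at (318,50), (432,235) and (28,260), the fixed strip's top end at ~(178,13), and the knob screw at (198,375) on its bar (150,285)–(235,440).

Run:
```python
from h import *
from scipy.optimize import least_squares
d=np.load("w1.npz");im,K,T=d["im"],d["K"],d["T"]
px=lambda a:np.array(a,float)/4+[265,100]
M=np.array([[-32,46,12],[50,46,12],[-32,-80,12],[-75,3.5,62],[12,-52,94]],float)
U=px([[318,50],[434,235],[28,260],[180,12],[196,372]])
def w(q,M):
    c,s=np.cos(q[2]),np.sin(q[2]);return np.c_[q[0]+c*M[:,0]-s*M[:,1],q[1]+s*M[:,0]+c*M[:,1],M[:,2]]
r=least_squares(lambda q:(proj(K,T,w(q,M))-U).ravel(),[545,285,.33])
print(r.x.round(3),r.fun.reshape(-1,2).round(1).tolist(),w(r.x,M).round(1).tolist())
k=back(K,T,px([[148,290],[232,438]]),92);print("knob yaw",np.arctan2(*(k[1]-k[0])[1::-1]),np.linalg.norm(k[1]-k[0]),k.mean(0))
o=ctrl.get_obs();X=R.from_rotvec(o["orientation"]).as_matrix();print(np.arctan2(X[1,0],X[0,0]),X.round(3).tolist())
print((X.T@(w(r.x,M)[4]-o["ee_pos"])).round(1))
```

```text
[5.49347e+02 2.88872e+02 3.17000e-01] [[1.3, -1.3], [1.8, 0.7], [-1.9, -0.6], [-1.1, 0.8], [-0.0, 0.4]] [[504.6, 322.6, 12.0], [582.5, 348.2, 12.0], [543.9, 202.9, 12.0], [477.0, 268.8, 62.0], [577.0, 243.2, 94.0]]
knob yaw 0.2339780864388688 54.07157649785522 [574.60699256 242.61395362  92.        ]
2.8381957301737324 [[-0.954, 0.299, -0.0], [0.299, 0.954, -0.0], [0.0, -0.0, -1.0]]
[-28.4  72.  196.1]
```

{"api": "move_arm", "payload": {"steps": [[[-0.27,0.72,0],0,0],[[-0.27,0.72,0],0,0],[[-0.27,0.73,0],0,0],[[-0.27,0.73,0],0,0],[[0,0,0.7],-1,0],[[0,0,0.7],-1,0],[[0,0,0.7],-1,0],[[0,0,0.7],-1,0],[[0,0,0.7],-1,0],[[0,0,0.7],-1,0],[[0,0,0.7],-0.15,0],[[0,0,0.7],0,0],[[0,0,0],0,0],[[0,0,0],0,0]]}}

```text
t: 4.28
ee_pos: [575.7, 243.4, 149.5]
orientation: [0.364, -3.118, 0.001]
ft_force: [0.3, 0.3, 0.4]
width: 87.7
grasp_force: 0.0
```

Run:
```python
from h import *
im,K,T=cam("wrist");o=ctrl.get_obs();print(o["t"],o["ee_pos"].round(1),o["qpos"].round(3))
X=R.from_rotvec(o["orientation"]).as_matrix();print("yaw",np.arctan2(X[1,0],X[0,0]))
np.savez("w2.npz",im=im,K=K,T=T)
v=im[:,:,::-1].copy()
c=proj(K,T,[[576,243,94],[576-27*.973,243-27*.23,94],[576+27*.973,243+27*.23,94]]);print(c.round())
for q in c: cv2.circle(v,tuple(int(a) for a in q.round()),2,(0,255,0),-1)
cv2.imwrite("pics/w2.png",cv2.resize(v,(800,600),interpolation=cv2.INTER_CUBIC))
```

```text
4.3333 [576.6 243.7 150.6] [ 0.381  0.51   1.677  0.     0.954 -1.422]
yaw -2.909162271456138
[[253. 213.]
 [253. 178.]
 [253. 247.]]
```

View pics/w2.png

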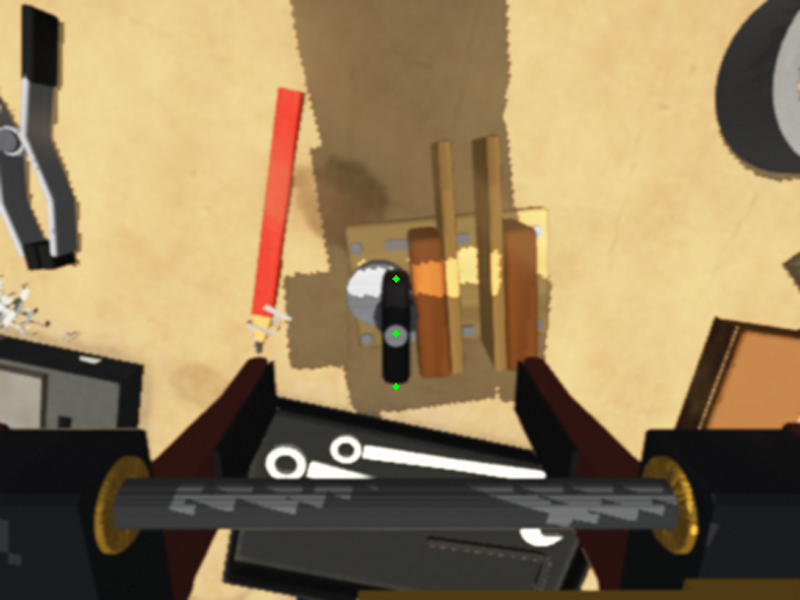

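The knob is centred between the fingers (screw at (396,335)) and its bar is square to them. Descending and gripping.

{"api": "move_arm", "payload": {"steps": [[[0,0,0.8],0,0],[[0,0,0.8],0,0],[[0,0,0.8],0,0],[[0,0,0.6],0,0],[[0,0,0.3],0,0.2],[[0,0,0],0,0.6],[[0,0,0],0,1],[[0,0,0],0,1],[[0,0,0],0,1],[[0,0,0],0,1],[[0,0,0],0,1],[[0,0,0],0,1],[[0,0,0],0,1],[[0,0,0],0,1]]}}

```text
t: 5.5
ee_pos: [576.5, 243.2, 67.8]
orientation: [-0.363, 3.12, 0.0]
ft_force: [0.1, -0.5, -1.0]
width: 24.3
grasp_force: 0.0
```

{"api": "move_arm", "payload": {"steps": [[[0,0,0],0,1],[[0,0,0],0,1],[[0,0,0],0,1],[[0,0,0],0,1],[[0,0,0],0.5,1],[[0,0,0],0.7,1],[[0,0,0],0.8,1],[[0,0,0],1,1],[[0,0,0],1,1],[[0,0,0],1,1],[[0,0,0],1,1],[[0,0,0],1,1],[[0,0,0],1,1],[[0,0,0],1,1],[[0,0,0],1,1],[[0,0,0],1,1]]}}

```text
t: 6.83
ee_pos: [576.4, 243.6, 67.6]
orientation: [-1.124, -2.933, -0.001]
ft_force: [-0.7, 2.7, 0.6]
width: 13.8
grasp_force: 30.0
```

Run:
```python
from h import *
o=ctrl.get_obs();X=R.from_rotvec(o["orientation"]).as_matrix();print("yaw",np.arctan2(X[1,0],X[0,0]),{k:np.round(o[k],2) for k in("ee_pos","ft_force","moment","width","grasp_force","qpos")})
```

```text
yaw 2.4095101674340245 {'ee_pos': array([576.4 , 243.61,  67.65]), 'ft_force': array([-0.65,  2.74,  0.64]), 'moment': array([0.57, 0.21, 0.12]), 'width': np.float64(13.77), 'grasp_force': np.float64(30.0), 'qpos': array([ 0.38,  0.63,  1.71,  0.  ,  0.81, -0.46])}
```

{"api": "move_arm", "payload": {"steps": [[[0,0,0],1,1],[[0,0,0],1,1],[[0,0,0],1,1],[[0,0,0],0.6,1],[[0,0,0],0.4,1],[[0,0,0],0.4,1],[[0,0,0],0.3,1],[[0,0,0],0,1],[[0,0,0],0,1]]}}

```text
t: 7.58
ee_pos: [576.5, 243.5, 67.7]
orientation: [1.69, 2.648, 0.0]
ft_force: [-1.6, 4.3, -0.7]
width: 14.4
grasp_force: 31.4
```

Run:
```python
from h import *
o=ctrl.get_obs();X=R.from_rotvec(o["orientation"]).as_matrix();print("yaw",np.arctan2(X[1,0],X[0,0]),{k:np.round(o[k],2) for k in("ee_pos","ft_force","moment","width","grasp_force","qpos")})
```

```text
yaw 2.0055756411133556 {'ee_pos': array([576.51, 243.5 ,  67.69]), 'ft_force': array([-1.56,  4.28, -0.71]), 'moment': array([0.61, 0.19, 0.82]), 'width': np.float64(14.42), 'grasp_force': np.float64(31.42), 'qpos': array([ 0.38,  0.63,  1.71, -0.  ,  0.81, -0.05])}
```

The moment jumped from 0.12 to 0.82 N·m at the expected angle, so the knob is at its stop. Releasing and lifting.

{"api": "move_arm", "payload": {"steps": [[[0,0,0],0,0],[[0,0,0],0,0],[[0,0,0],0,0],[[0,0,0],0,0],[[0,0,0],0,0],[[0,0,0],0,0],[[0,0,-0.5],0,0],[[0,0,-1],0,0],[[0,0,-1],0,0],[[0,0,-1],-1,0],[[0,0,-1],-1,0],[[0,0,-1],-1,0],[[0,0,-1],-1,0],[[0,0,-1],-1,0],[[0,0,0],-1,0],[[0,0,0],-1,0],[[0,0,0],-1,0],[[0,0,0],-1,0],[[0,0,0],-1,0],[[0,0,0],-1,0]]}}

```text
t: 9.25
ee_pos: [576.4, 243.1, 256.3]
orientation: [0.273, 3.129, 0.0]
ft_force: [0.6, 1.3, 0.7]
width: 88.2
grasp_force: 0.0
```

Run:
```python
from h import *
im,K,T=cam("wrist");o=ctrl.get_obs();X=R.from_rotvec(o["orientation"]).as_matrix();print(o["t"],o["ee_pos"].round(1),"yaw",np.arctan2(X[1,0],X[0,0]),o["width"])
tgt=np.array([488.5,0.5,0]);print((X.T@(tgt-o["ee_pos"])).round(1))
np.savez("w3.npz",im=im,K=K,T=T)
a=[cam(c) for c in("scene","side")]
pa=np.array([645,62])*.26316+[180,140];pb=np.array([475,497])*.26316+[160,140]
P=[k@np.linalg.inv(t)[:3] for _,k,t in a]
q=cv2.triangulatePoints(P[0],P[1],pa,pb);print("anvil",(q[:3]/q[3]).ravel().round())
v=[cv2.resize(i[:,:,::-1],(400,300)) for i in(im,a[0][0])]
s=cv2.resize(a[0][0][120:220,300:433,::-1],(400,300),interpolation=cv2.INTER_CUBIC);s2=cv2.resize(a[1][0][220:370,200:400,::-1],(400,300),interpolation=cv2.INTER_CUBIC)
cv2.imwrite("pics/w3.png",np.vstack([np.hstack(v),np.hstack([s,s2])]))
```

```text
9.3 [576.5 243.1 256.2] yaw 2.9727175749230415 87.60622949803316
[  46.1 -254.   256.1]
anvil [ 456. -164.  120.]
```

View pics/w3.png

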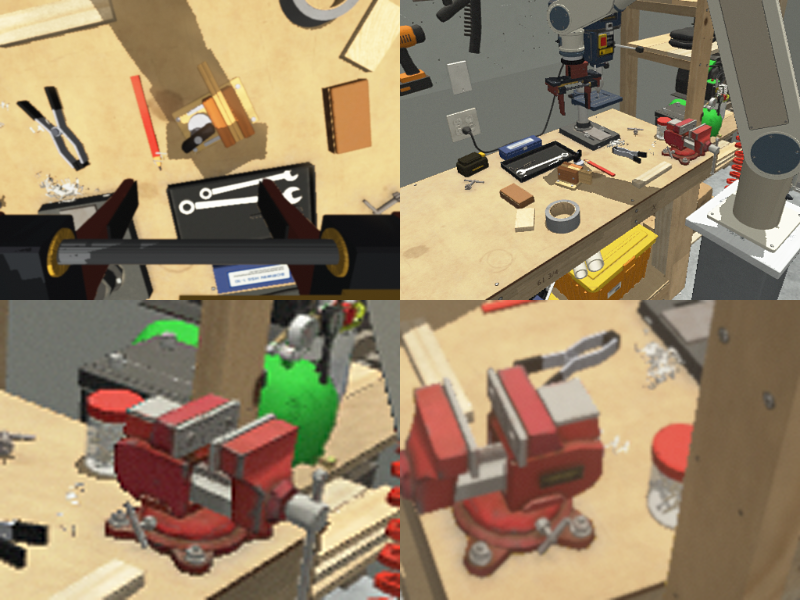

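Top-left shows the strips shut and the knob turned. The vise jaw's near end shows at (180,432) in the lower-left panel and (490,370) in the lower-right one, and I need its clearance from the gripper body.

Run:
```python
from h import *
a=[cam(c) for c in("scene","side")]
P=[k@np.linalg.inv(t)[:3] for _,k,t in a]
for n,pa,pb in (("jaw corner",(360,164),(245,255)),("jaw2",(349,162),(262,254))):
    q=cv2.triangulatePoints(P[0],P[1],np.array(pa,float),np.array(pb,float));q=(q[:3]/q[3]).ravel();print(n,q.round(),[ (proj(k,t,q)-p).round(1).tolist() for (_,k,t),p in zip(a,(pa,pb))])
d=np.load("w1.npz");print("w1 vise edge",[back(d["K"],d["T"],np.array([[88,270],[30,300],[28,150]])*.64,z).round().tolist() for z in(10,70)])
# clip refine in w3 mask
im,K,T=cam("wrist")
r=cams.cut_out("wrist","clip")[0];m=r["pixels"];print(r["rect"],r["p"],m.sum())
np.savez("w3.npz",im=im,K=K,T=T,m=m)
x,y,w,h=r["rect"];u0,v0=int(x-w/2-8),int(y-h/2-8)
c=im[v0:v0+int(h)+16,u0:u0+int(w)+16,::-1];print(u0,v0,c.shape)
cv2.imwrite("pics/clip.png",cv2.resize(c,None,fx=6,fy=6,interpolation=cv2.INTER_CUBIC))
```

```text
jaw corner [ 387. -117.  136.] [[[-0.6, -0.6]], [[-1.1, 1.1]]]
jaw2 [ 425. -116.  129.] [[[-0.1, -0.1]], [[-0.3, 0.3]]]
w1 vise edge [[[462.0, -96.0, 10.0], [472.0, -162.0, 10.0], [351.0, -95.0, 10.0]], [[461.0, -56.0, 70.0], [469.0, -113.0, 70.0], [365.0, -55.0, 70.0]]]
[63.4, 164.0, 93.4, 106.8] 0.92 2858
8 102 (122, 109, 3)
```

View pics/clip.png

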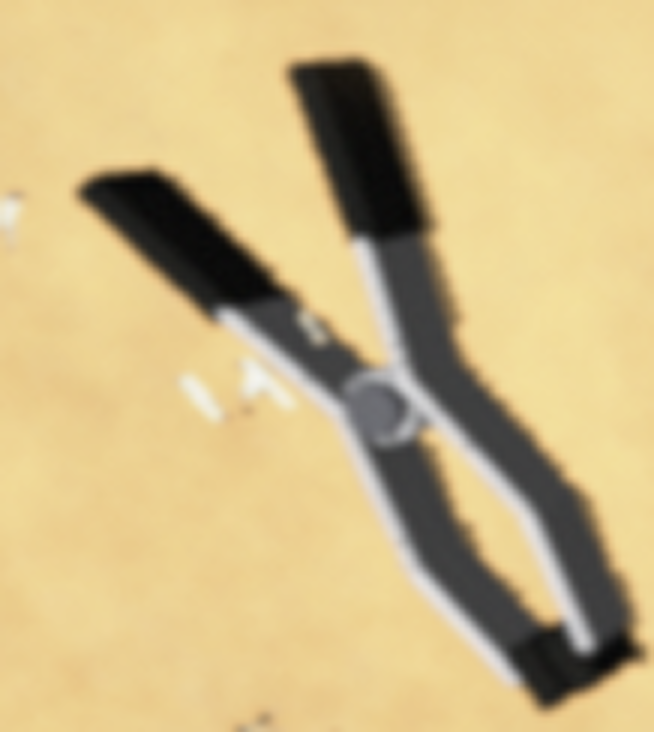

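The clip crop shows the pin at (385,403), the handle end tops at ~(140,180) and (345,65), and the jaw tips around (590,660).

Run:
```python
from h import *
d=np.load("w3.npz");K,T=d["K"],d["T"]
p=lambda a,z:back(K,T,np.array(a)/6.+[8,102],z)
c=p([[383,405]],24)[0];h=p([[140,180],[345,65]],22);j=p([[590,665]],22)[0];jn=p([[250,305],[390,238]],22)
for n,v in(("handle",c-h.mean(0)),("jaw",j-c),("junction",c-jn.mean(0)),("all",j-h.mean(0))):print(n,np.arctan2(v[1],v[0]).round(3),np.hypot(*v[:2]).round(1))
print(c.round(1),h.round(1).tolist(),j.round(1),np.linalg.norm(h[0]-h[1]))
```

```text
handle 0.153 62.3
jaw 0.351 69.7
junction 0.151 29.9
all 0.258 131.4
[539.2  13.1  24. ] [[484.8, -21.4, 22.0], [470.4, 28.7, 22.0]] [604.6  37.1  22. ] 52.13033849811832
```

{"api": "move_arm", "payload": {"steps": [[[0.18,-1,0],0,0],[[0.18,-1,0],0,0],[[0.18,-1,0],0,0],[[0.18,-1,0],0,0],[[0.18,-1,0],0,0],[[0.18,-1,0],0,0],[[0.18,-1,0],0,0],[[0.18,-1,0],0,0],[[0.18,-1,0],0,0],[[0.2,-1,0],0,0],[[0,-0.15,0.7],-1,0],[[0,0,0.7],-1,0],[[0,0,0.7],-1,0],[[0,0,0.7],-1,0],[[0,0,0.7],-0.8,0],[[0,0,0.7],0,0],[[0,0,0],0,0],[[0,0,0],0,0]]}}

```text
t: 11.1
ee_pos: [486.3, 1.5, 149.8]
orientation: [0.375, -3.117, -0.0]
ft_force: [0.9, 0.1, -0.3]
width: 87.7
grasp_force: 0.0
```

Run:
```python
from h import *
im,K,T=cam("wrist");o=ctrl.get_obs();X=R.from_rotvec(o["orientation"]).as_matrix();print(o["t"],o["ee_pos"].round(1),"yaw",np.arctan2(X[1,0],X[0,0])+2*np.pi,o["qpos"].round(2))
r=cams.cut_out("wrist","clip")[0];m=r["pixels"];print(np.round(r["rect"]),r["p"],m.sum())
np.savez("w4.npz",im=im,K=K,T=T,m=m)
g=[back(K,T,[[u,v]],22)[0] for u,v in((200,100),(300,100))]
c=im[90:290,160:360,::-1]
cv2.imwrite("pics/clip2.png",cv2.resize(c,(600,600),interpolation=cv2.INTER_CUBIC))
```

```text
11.15 [487.    1.5 150.6] yaw 3.381290213725055 [-0.02  0.33  1.98 -0.    0.83 -1.83]
[243. 236.  60. 130.] 0.63 2064
```

View pics/clip2.png

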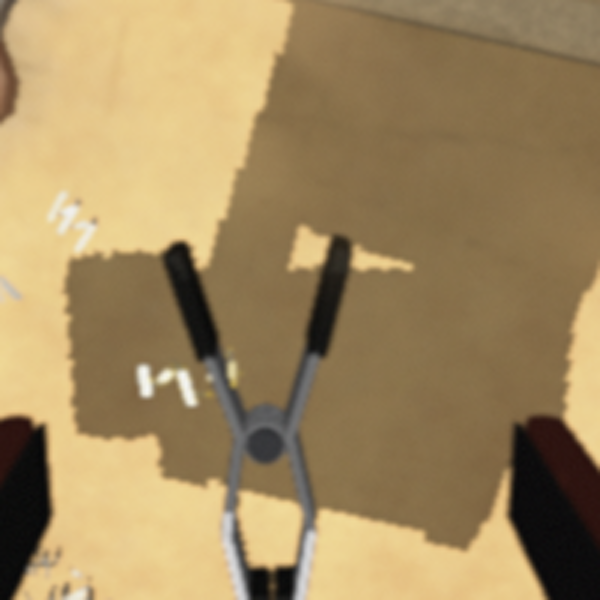

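The clip is nearly aligned: pin at (265,446), handle ends at (177,252) and (340,243), jaw pads at ~(271,575).

Run:
```python
from h import *
d=np.load("w4.npz");K,T=d["K"],d["T"]
p=lambda a,z:back(K,T,np.array(a)/3.+[160,90],z)
c=p([[265,446]],24)[0];h=p([[177,252],[340,243]],22);j=p([[271,575]],22)[0]
for n,v in(("handle",c-h.mean(0)),("jaw",j-c),("all",j-h.mean(0))):print(n,np.arctan2(v[1],v[0]).round(3),np.hypot(*v[:2]).round(1))
print(c.round(1),h.round(1).tolist(),j.round(1),np.linalg.norm(h[0]-h[1]))
v=h[1]-h[0];print(np.arctan2(-v[0],v[1]))
o=ctrl.get_obs();X=R.from_rotvec(o["orientation"]).as_matrix()
yaw=np.arctan2(*(j-h.mean(0))[1::-1]);g=c-52*np.array([np.cos(yaw),np.sin(yaw),0]);g[2]=3;print("grip",g.round(1),"tool shift",(X.T@(g-o["ee_pos"])).round(1))
```

```text
handle 0.267 67.7
jaw 0.277 50.6
all 0.271 118.3
[538.6   9.5  24. ] [[480.9, -33.1, 22.0], [465.8, 16.4, 22.0]] [587.3  23.3  22. ] 51.77213845234665
0.29573463191106797
grip [488.5  -4.5   3. ] tool shift [  0.6  -6.1 148.1]
```

{"api": "move_arm", "payload": {"steps": [[[0,-0.22,0.8],-0.37,0],[[0,0,1],0,0],[[0,0,1],0,0],[[0,0,1],0,0],[[0,0,0.8],0,0],[[0,0,0.6],0,0],[[0,0,0.4],0,0],[[0,0,0.24],0,0],[[0,0,0],0,0],[[0,0,0],0,0.1],[[0,0,0],0,0.2]]}}

```text
t: 12.12
ee_pos: [488.9, -3.8, 5.2]
orientation: [-0.427, 3.111, -0.0]
ft_force: [0.4, -0.8, 0.6]
width: 77.7
grasp_force: 0.0
```

{"api": "move_arm", "payload": {"steps": [[[0,0,0],0,0.3],[[0,0,0],0,0.4],[[0,0,0],0,0.5],[[0,0,0],0,0.6],[[0,0,0],0,0.7],[[0,0,0],0,0.8],[[0,0,0],0,0.9],[[0,0,0],0,1],[[0,0,0],0,1],[[0,0,0],0,1],[[0,0,0],0,1],[[0,0,0],0,1],[[0,0,0],0,1],[[0,0,0],0,1],[[0,0,0],0,1]]}}

```text
t: 13.37
ee_pos: [488.6, -4.0, 4.8]
orientation: [-0.427, 3.111, -0.001]
ft_force: [-1.0, -1.5, 6.3]
width: 24.8
grasp_force: 29.9
```

{"api": "move_arm", "payload": {"steps": [[[0,0,-0.2],0,1],[[0,0,-0.4],0,1],[[0,0,-0.6],0,1],[[0,0,-0.8],0,1],[[0,0,-0.8],0,1],[[0,0,-0.8],0,1],[[0,0,-0.8],0,1],[[0,0,-0.6],0,1],[[0,0,-0.4],0,1],[[0,0,0],0,1],[[0,0,0],0,1]]}}

```text
t: 14.28
ee_pos: [488.1, -3.8, 139.6]
orientation: [-0.427, 3.111, -0.0]
ft_force: [0.1, -0.3, -1.3]
width: 24.7
grasp_force: 29.9
```

Run:
```python
from h import *
im,K,T=cam("wrist");o=ctrl.get_obs();X=R.from_rotvec(o["orientation"]).as_matrix();print(o["t"],o["ee_pos"].round(1),"yaw",np.arctan2(X[1,0],X[0,0])%(2*np.pi),o["width"],o["ft_force"].round(1),o["moment"].round(2))
for n in("clip","cam_knob","glue_jig","jaw_left"):
    print(n,[(np.round(r["rect"]).tolist(),round(r["p"],2)) for r in cams.boxes_of("wrist",n)[:2]])
np.savez("w5.npz",im=im,K=K,T=T)
tgt=np.array([386,235.3,50]);print((X.T@(tgt-o["ee_pos"])).round(1))
# jig refinement inputs from w3: crop of jig
d=np.load("w3.npz");v=cv2.resize(d["im"][70:210,210:340,::-1],(520,560),interpolation=cv2.INTER_CUBIC)
w=cv2.resize(im[:,130:390,::-1],(270,400),interpolation=cv2.INTER_CUBIC);w=np.vstack([w,np.zeros((160,270,3),np.uint8)])
cv2.imwrite("pics/w5.png",np.hstack([v,w]))
```

```text
14.3333 [487.6  -3.8 138.9] yaw 3.4145184157721467 24.737547029605157 [-0.4 -0.3 -1.1] [ 0.06  0.03 -0.02]
clip [([249.0, 298.0, 80.0, 155.0], 0.69), ([396.0, 243.0, 38.0, 60.0], 0.45)]
cam_knob [([469.0, 361.0, 25.0, 46.0], 0.85)]
glue_jig [([466.0, 318.0, 93.0, 133.0], 0.7)]
jaw_left [([274.0, 300.0, 30.0, 156.0], 0.7)]
[ 33.4 257.6  88.9]
```

View pics/w5.png

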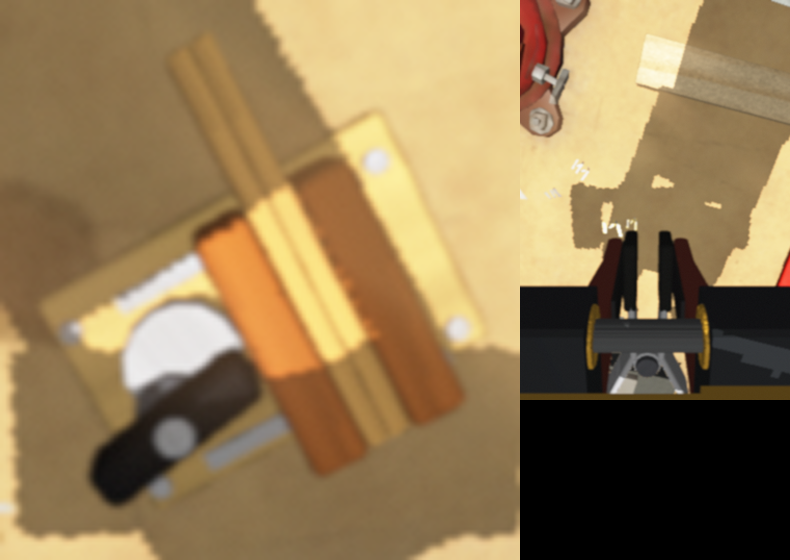

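Left panel: the strips are shut, with their seam running from (190,50) to ~(388,440). Base corners are at (378,112), (485,330) and (40,308), and the knob screw is at (174,437). Right panel: the clip is held with its handles parallel, so it is fully open.

Run:
```python
from h import *
from scipy.optimize import least_squares
def w(q,M):
    c,s=np.cos(q[2]),np.sin(q[2]);return np.c_[q[0]+c*M[:,0]-s*M[:,1],q[1]+s*M[:,0]+c*M[:,1],M[:,2]]
d=np.load("w3.npz");K,T=d["K"],d["T"]
px=lambda a:np.array(a,float)/4+[210,70]
M=np.array([[-32,46,12],[50,46,12],[-32,-80,12],[-75,0,62],[12,-52,94]],float)
U=px([[378,112],[485,330],[40,308],[190,50],[174,437]])
r=least_squares(lambda q:(proj(K,T,w(q,M))-U).ravel(),[549,288,.32])
print(r.x.round(3),r.fun.reshape(-1,2).round(1).tolist())
s=back(K,T,px([[190,50],[388,440]]),62);v=s[1]-s[0];print("seam",s.round(1).tolist(),np.arctan2(v[1],v[0]).round(3),np.linalg.norm(v))
q=r.x
o=ctrl.get_obs();X=R.from_rotvec(o["orientation"]).as_matrix();t=np.arctan2(X[1,0],X[0,0])-np.pi
for x in(-235,-172):
    g=w(q,np.array([[x,0,31.]]))[0];print(x,g.round(1),"shift",(X.T@(g-o["ee_pos"])/25).round(2))
print("turn units",-np.degrees(q[2]-t%(2*np.pi))/5, t)
```

```text
[5.50059e+02 2.89295e+02 3.31000e-01] [[0.6, -1.1], [1.9, 1.7], [-1.7, -0.3], [-1.1, -0.9], [0.4, 1.1]]
seam [[480.3, 265.9, 62.0], [597.0, 304.2, 62.0]] 0.317 122.86013314357565
-235 [327.8 212.9  31. ] shift [ 3.8  10.07  4.3 ]
-172 [387.4 233.4  31. ] shift [ 1.29 10.21  4.3 ]
turn units -0.6678121418242519 -6.010314752946966
```

{"api": "move_arm", "payload": {"steps": [[[0.1,0.3,0],0,1],[[0.2,0.6,0],0,1],[[0.29,0.93,0],0,1],[[0.29,0.93,0],0,1],[[0.29,0.93,0],0,1],[[0.29,0.93,0],0,1],[[0.29,0.93,0],0,1],[[0.29,0.93,0],0,1],[[0.29,0.93,0],0,1],[[0.29,0.93,0],0,1],[[0.29,0.93,0],0,1],[[0.2,0.6,0],0,1],[[0.09,0.3,0],0,1],[[0,0,0],-0.28,1],[[0,0,0],-0.28,1],[[0,0,0.3],0,1],[[0,0,0.6],0,1],[[0,0,0.6],0,1],[[0,0,0],0,1],[[0,0,0],0,1]]}}

```text
t: 16.2
ee_pos: [342.2, 218.5, 100.9]
orientation: [0.501, -3.099, 0.002]
ft_force: [-0.4, 0.7, -0.9]
width: 24.6
grasp_force: 29.9
```

```bash
cat > look.py <<'E'
from h import *
o=ctrl.get_obs();X=R.from_rotvec(o["orientation"]).as_matrix();yaw=np.arctan2(-X[1,0],-X[0,0]);print(o["t"],o["ee_pos"].round(1),"yaw",yaw.round(4),o["width"],o["ft_force"].round(1),o["qpos"].round(2))
e=np.array([479.7,265.4]);a=.32;d=o["ee_pos"][:2]-e;print("grip in strip-end frame",np.cos(a)*d[0]+np.sin(a)*d[1],-np.sin(a)*d[0]+np.cos(a)*d[1])
b=o["ee_pos"]-[0,0,4.8-11]
for c in("scene","side","wrist"):
    im,K,T=cam(c)
    for n in("jaw_left","jaw_right","clip"):
        r=cams.boxes_of(c,n)[:1];print(c,n,[(np.round(q["rect"],1).tolist(),round(q["p"],2)) for q in r])
    # predicted box of open clip: handles -70..jaw 75
    f=np.array([np.cos(yaw),np.sin(yaw),0]);l=np.array([-f[1],f[0],0])
    P=np.array([b+f*(x+52)+l*y+[0,0,z] for x,ys in((-70,13),(75,26)) for y in(ys,-ys) for z in(-11,11)]);u=proj(K,T,P);lo,hi=u.min(0),u.max(0)
    print("  predicted box",((lo+hi)/2).round(1),(hi-lo).round(1))
E
python3 look.py
```

```text
16.2 [342.2 218.5 100.9] yaw 0.3205 24.62633298162187 [-0.4  0.7 -0.9] [ 0.54  0.32  2.18 -0.    0.64 -1.35]
grip in strip-end frame -145.25389783789987 -1.3192044715888969
scene jaw_left [([265.6, 216.4, 44.3, 16.9], 0.77)]
scene jaw_right [([278.6, 212.1, 49.5, 22.3], 0.59)]
scene clip [([272.7, 215.2, 56.4, 25.3], 0.91)]
  predicted box [273.  213.4] [57.3 28.1]
side jaw_left [([198.8, 178.7, 43.7, 24.0], 0.69)]
side jaw_right []
side clip [([203.9, 181.7, 56.2, 26.7], 0.89)]
  predicted box [203.5 182.3] [54.5 29.5]
wrist jaw_left [([274.8, 301.7, 31.0, 157.0], 0.78)]
wrist jaw_right [([228.4, 300.9, 28.9, 155.7], 0.86)]
wrist clip [([249.1, 299.1, 80.5, 153.0], 0.84)]
  predicted box [251.8 324.5] [ 81.4 225.5]
```

The clip sits as predicted in all three cameras. Lowering, then moving forward over the strips.

{"api": "move_arm", "payload": {"steps": [[[0,0.05,0.4],0,1],[[0,0,0.7],0,1],[[0,0,0.7],0,1],[[0,0,0.6],0,1],[[0,0,0.36],0,1],[[0,0,0],0,1],[[0,0,0],0,1],[[-0.2,0,0],0,1],[[-0.2,0,0],0,1],[[0,0,0],0,1],[[0,0,0],0,1]]}}

```text
t: 17.72
ee_pos: [352.6, 224.3, 33.3]
orientation: [-0.503, 3.099, 0.001]
ft_force: [-0.5, 0.2, -0.8]
width: 24.9
grasp_force: 29.9
```

```bash
python3 look.py
python3 - <<'E'
from h import *
# strips seen from the side/scene now vs. predicted strip end
for c in("scene","side"):
    im,K,T=cam(c);print(c,proj(K,T,[[479.7,265.4,62],[479.7,265.4,14]]).round(1).tolist())
    print([(np.round(q["rect"],1).tolist(),round(q["p"],2)) for n in("press_bar","glue_jig") for q in cams.boxes_of(c,n)[:1]])
E
```

```text
17.7167 [352.6 224.3  33.3] yaw 0.3216 24.934860290868304 [-0.5  0.2 -0.8] [ 0.54  0.49  2.18  0.    0.47 -1.35]
grip in strip-end frame -133.6217869223775 0.9696250719529758
scene jaw_left [([260.8, 234.6, 43.9, 15.0], 0.64)]
scene jaw_right [([275.8, 234.5, 54.3, 25.8], 0.57)]
scene clip [([268.3, 236.4, 57.2, 25.9], 0.63)]
  predicted box [268.6 234.2] [55.5 28.6]
side jaw_left [([213.2, 164.8, 21.1, 16.9], 0.56)]
side jaw_right [([208.9, 204.7, 49.4, 20.6], 0.87)]
side clip [([207.6, 202.6, 53.0, 30.5], 0.82)]
  predicted box [208.  201.6] [52.1 29.9]
wrist jaw_left [([275.9, 301.2, 26.8, 159.7], 0.67)]
wrist jaw_right [([228.4, 299.6, 31.4, 159.2], 0.72)]
wrist clip [([250.4, 299.8, 81.9, 152.8], 0.87)]
  predicted box [253.6 329.5] [ 81.9 226.5]
scene [[243.8, 220.1], [244.3, 234.7]]
[([226.5, 215.8, 39.6, 15.7], 0.5), ([222.0, 217.0, 47.6, 58.6], 0.92)]
side [[230.5, 186.3], [230.9, 200.4]]
[([242.4, 189.8, 28.9, 20.8], 0.95), ([266.9, 180.9, 21.1, 16.2], 0.67)]
```

{"api": "move_arm", "payload": {"steps": [[[-0.2,-0.02,0.0],0,1],[[-0.2,-0.02,0.0],0,1],[[-0.2,0,0.0],0,1],[[-0.2,0,0.0],0,1],[[-0.2,0,0],0,1],[[-0.2,0,0],0,1],[[-0.2,0,0],0,1],[[-0.15,0,0],0,1],[[0,0,0],0,1],[[0,0,0],0,1],[[0,0,0],0,1]]}}

```text
t: 19.53
ee_pos: [388.3, 234.9, 32.6]
orientation: [0.503, -3.101, 0.0]
ft_force: [-0.3, -0.6, -0.6]
width: 24.6
grasp_force: 29.9
```

```bash
python3 look.py
python3 - <<'E'
from h import *
# light wood (strip) vs dark lever along lines across the strips just past the end, scene & side; coarse classes
o=ctrl.get_obs();a=.32;f=np.array([np.cos(a),np.sin(a),0]);l=np.array([-f[1],f[0],0]);e=np.array([479.7,265.4,0])
for c in("scene","side","wrist"):
    im,K,T=cam(c)
    for x,z in((5,62),(23,62),(23,49)):
        ys=range(-30,31,3);u=proj(K,T,[e+f*x+l*y+[0,0,z] for y in ys]).round().astype(int)
        print(c,x,z,[int(im[v,w].mean()) if 0<=v<384 and 0<=w<512 else -1 for w,v in u])
E
```

```text
19.5333 [388.3 234.9  32.6] yaw 0.3218 24.614372953494815 [-0.3 -0.6 -0.6] [ 0.52  0.52  2.1  -0.    0.52 -1.37]
grip in strip-end frame -96.29816113039486 -0.1732513298888989
scene jaw_left [([253.2, 233.4, 49.8, 21.9], 0.61)]
scene jaw_right [([265.9, 229.9, 42.0, 17.5], 0.4)]
scene clip [([256.8, 235.2, 56.4, 18.7], 0.76)]
  predicted box [256.5 230.5] [54.4 28. ]
side jaw_left [([211.2, 199.8, 33.7, 13.6], 0.43)]
side jaw_right [([221.6, 201.7, 48.9, 23.3], 0.48)]
side clip [([220.2, 201.7, 54.4, 19.2], 0.88)]
  predicted box [219.4 197.6] [50.6 29.1]
wrist jaw_left [([276.0, 301.1, 27.7, 158.1], 0.82)]
wrist jaw_right [([227.2, 299.1, 28.8, 154.9], 0.76)]
wrist clip [([250.8, 299.4, 78.7, 152.4], 0.83)]
  predicted box [253.3 326.6] [ 81.8 226.5]
scene 5 62 [13, 194, 194, 193, 193, 199, 179, 179, 147, 147, 220, 220, 219, 219, 86, 81, 89, 92, 98, 100, 102]
scene 23 62 [200, 200, 199, 199, 201, 198, 197, 200, 202, 213, 200, 212, 203, 179, 114, 86, 83, 90, 97, 101, 101]
scene 23 49 [203, 203, 110, 110, 203, 203, 175, 200, 139, 89, 83, 85, 95, 101, 105, 102, 98, 44, 51, 139, 70]
side 5 62 [109, 109, 108, 109, 109, 108, 124, 124, 152, 182, 184, 195, 195, 191, 191, 183, 126, 126, 66, 61, 61]
side 23 62 [107, 107, 110, 109, 109, 108, 116, 126, 156, 188, 196, 202, 202, 201, 199, 196, 195, 195, 193, 194, 194]
side 23 49 [94, 86, 103, 98, 97, 99, 109, 108, 111, 111, 109, 111, 111, 170, 170, 177, 192, 192, 182, 182, 195]
wrist 5 62 [-1, -1, -1, -1, -1, -1, -1, -1, -1, -1, -1, -1, -1, -1, -1, -1, -1, -1, -1, -1, -1]
wrist 23 62 [-1, -1, -1, -1, -1, -1, -1, -1, -1, -1, -1, -1, -1, -1, -1, -1, -1, -1, -1, -1, -1]
wrist 23 49 [-1, -1, -1, -1, -1, -1, -1, -1, -1, -1, -1, -1, -1, -1, -1, -1, -1, -1, -1, -1, -1]
```

The strip edges measured from the two cameras fall at about +9 and −6 mm (expected ±7), so the open jaws clear both sides by about 10 mm. Jaws are about 22 mm past the ends, with no contact force. Handing in.

```bash
python3 -c "
from workcell import ctrl
print(ctrl.close_job())"
```

```text
the job is handed in; nothing more can be done
None
```

I turned the knob to its end stop and the strips closed. The clip is held wide open around their free ends, jaws about 22 mm past the ends and roughly 10 mm clear of each side by camera measurement. The job was handed in at about 20 s; no verdict came back.

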